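# Load a test panel in the inclined rack and latch its retaining bar

## Task

Take the metal test panel out of the upright slot stand, set its lower edge in the channel of the inclined rack and lean it back against the rest before you let go of it. Then, with the panel released, swing the rack's retaining bar over and down across the panel until it rests fully down in its catch; do not slam it. Leave the other things on the bench where they are.

Things in the scene. Friction and masses are not known exactly. Their poses are not given: they have to be found in the camera images.
- panel: flat bare-metal test panel, 8 mm thick (own x), 80 wide (own y), 110 tall (own z), 0.2 kg, same on both faces; origin at the centre of its lower edge. At the start it stands upright in the stand's slot, which is 26 mm deep and 10 mm wide
- stand: white plastic slot stand fixed to the bench, 70x110x34 mm, origin under its centre; the slot runs along its own y, slot floor 8 mm above the bench
- cradle: leaning cradle of the metal rack. Own z points up along the rest, which leans 0.47 rad (27 deg) away from the rack's front; own y runs across; -x points out of the front. Origin: middle of the channel floor at the foot of the rest, 30 mm above the bench. The rest is the plane x = 0: two stiles, 10 mm wide at y = +-32 mm, 72 tall, with a cross rail between them up to 31 mm
- seat (a point): where the panel's origin belongs: (-4, 0, 0) mm in the cradle frame, the panel's z along the cradle's z. The channel is 15 mm wide (cradle x = -15 to 0), its front lip 10 mm high, 5 thick; the side posts, 70 mm tall, have their inner faces at y = +-46 mm
- catch (a point): the catch, an upward-open U 15 mm deep on the front of the post at the cradle's +y side: (-16, 50, 55) mm in the cradle frame, where the bar's middle line lies when home
- rack: base plate of the rack, fixed to the bench, 150x140x8 mm (own x -55 to 95, y -70 to 70); the rack's front looks along its own -x; the cradle stands on it
- retaining_bar (a joint): angle of the retaining bar: 0 = fully down, level across the rack's front in the catch; grows as the bar swings up and outward over the -y side, to 2.6 at its stop. It turns in the plane of the cradle's y and z about the cradle's x axis; a stiff hinge keeps it where it is left
- bar_hinge (a point): pivot of the retaining bar, at (-16, -50, 55) mm in the cradle frame
- bar_tab (a point): centre of the round tab, 24 mm across and 8 mm thick (thickness along cradle x), at the bar's free end, 148 mm from the pivot; when closed it is at (-16, 98, 55) mm in the cradle frame. The steel bar is 13 mm deep and 8 mm thick
- specimen_cup: clear specimen cup with white screw lid, 56 mm wide, 60 tall; bystander, origin under its centre
- stain_bottle: dropper bottle with black cap, 33 mm wide, 96 tall; bystander, origin under its centre
- coverslip_box: flat plastic box 52x52x16 mm; bystander, origin under its centre
- timer: small white bench timer 68x64x22 mm; bystander, origin under its centre
- oil_bottle: slim dropper bottle, 29 mm wide, 84 tall; bystander, origin under its centre

How it is judged:
On the way, in this order (a step that is already met when the one before it is completed fails the run):
1. the panel, still touched by the fingers, stands in the channel and leans back against the rest, with the bar still up (x of panel in the frame of cradle between -0.014 and 0.001 m and y of panel in the frame of cradle between -0.009 and 0.009 m and z of panel in the frame of cradle between -0.004 and 0.006 m and angle between the z axis of panel and the z axis of cradle, either way round below 0.13 rad and angle between the x axis of panel and the x axis of cradle, either way round below 0.13 rad and contact force between the fingers and panel above 0.3 N and value of joint retaining_bar above 1.2 rad), for 0.1 s.
2. the panel is released there, with the bar still up (x of panel in the frame of cradle between -0.014 and 0.001 m and y of panel in the frame of cradle between -0.009 and 0.009 m and z of panel in the frame of cradle between -0.004 and 0.006 m and angle between the z axis of panel and the z axis of cradle, either way round below 0.13 rad and angle between the x axis of panel and the x axis of cradle, either way round below 0.13 rad and contact force between the fingers and panel below 0.1 N and value of joint retaining_bar above 1.2 rad), for 0.2 s.
3. the bar is down in its catch across the panel (x of panel in the frame of cradle between -0.014 and 0.001 m and y of panel in the frame of cradle between -0.009 and 0.009 m and z of panel in the frame of cradle between -0.004 and 0.006 m and angle between the z axis of panel and the z axis of cradle, either way round below 0.13 rad and angle between the x axis of panel and the x axis of cradle, either way round below 0.13 rad and value of joint retaining_bar below 0.05 rad), for 0.2 s.
At the end, for the whole second after the job is handed in: The panel stands still in the rack's channel (lower edge within 6 mm of the channel floor, between lip and rest, within 9 mm of the middle), leaning against the rest within 0.13 rad of its slope, and the retaining bar is within 0.05 rad of fully down in its catch (all of step 3 and linear speed of panel below 0.02 m/s); the robot touches nothing.
It fails at once if the bar is slammed (faster than 3 rad/s) (velocity of joint retaining_bar below -3 rad/s).
It fails at once if the panel falls flat (more than 69 degrees from upright) (angle between panel's own z axis and vertical above 1.2 rad).
It fails at once if a bystander is moved more than 3 cm (distance of any of specimen_cup, stain_bottle, coverslip_box, timer, oil_bottle from where it was at the start of the episode above 0.03 m).
It also fails if it takes over 54 s, if anything falls off the work surface, if the arm or the gripper's body presses on something with over 40 N, if the wrist force passes 120 N, or if a joint passes its speed limit or range.

## Robot

A 6-joint arm with a two-finger parallel gripper is mounted at the origin on a cart in front of the work surface, level with it; the furniture and walls round the work are solid. World frame = base frame: x ahead of the robot, y to its left, z up, the work surface at z = 0. Lengths are in m, angles in rad, forces in N, time in s.
With the tool pointing down it reaches from about 0.35 to 0.975 m from the base axis. Payload 7.1 kg.
Tool frame: the origin (TCP) lies on the centre line of the jaws, within the pads' length; the fingertips stand 17 mm ahead of it and the grasp point (between the pads) lies 2 mm behind it; z points along the fingers, y is the line along which they close (so a half turn about z gives the same grasp; the last joint's range is limited). The gripper opens to 88 mm and grips with 3 to 60 N. Pads are 20 mm wide; open, the fingers measure 115 mm over their backs; the gripper's body (75 mm by 178 mm) begins 61 mm behind the grasp point.
Start: joints at [-1.246, 0.423, 1.63, -0, 1.089, -0.019], TCP at [0.211, -0.588, 0.24] pointing down, gripper open.
Joint ranges: [-3, 3], [-0.9, 2.11], [0.09, 2.58], [-1.31, 4.45], [0.11, 2.69], [-2.54, 2.54]. Speed limits (rad/s): [2.39, 2.39, 3.01, 3.14, 3.14, 3.14].

## Interface

Orientations are given as a unit quaternion [x, y, z, w].
In Python, from workcell import ctrl gives the robot as it stands.
- The arm moves only by the tool send_rows, never from a script. Its argument "moves" is a list of rows, each an object of numbers: "dx", "dy", "dz": the shift along the tool's x, y, z in cm; "wx", "wy", "wz": the turn, a rotation vector about the tool's x, y, z in rad; "gripper": the finger opening in cm, from 0 to 8.78. In form: [{"dx": .., "dy": .., "dz": .., "wx": .., "wy": .., "wz": .., "gripper": ..}, ...]. A call has 1 to 10 rows; each row shifts and turns the commanded pose from where the row before left it, along the tool's axes as they then stand; what a row does not reach is not made up. A row lasts 1/8 s, in which the tool goes at most 62.5 mm and 10.7 degrees, less where a joint would pass 70% of its speed; a pose out of reach is approached as far as the arm can. A call with a gripper value outside its range is refused whole. The fingers move at their own pace and stop on an object; "squeeze" is the grip in N (left out, the last holds). Time passes only in rows, so rows that do not move let the fingers close. It gives the time, the measured TCP pose, the force, the opening and the grip force at its end, in the units of the state.
- ctrl.observe(): the state, without advancing time (a new reading comes with each control period).
- ctrl.capture(name): name is "side" or "top" or "wrist"; returns a dict with "color" (400x640x3 uint8, red, green, blue), "intrinsics" (3x3 intrinsics, pixels), "T" (4x4, takes a point from camera to world coordinates). Camera axes: x right, y down, z forward; pixel columns grow to the right and rows downward; lengths in m; the calibration is good to about 2 mm. A picture is of the moment at which its call begins. There is no depth.
- ctrl.job_done(): hands the job in; it is judged then, once.
The state is a dict: "clock": time; "q": joint angles; "dq": joint speeds; "effort": joint torques, N m; "eef_pos": TCP position; "eef_rot": TCP orientation; "wrist_force": force on the tool from outside, world axes, zero at the start; "wrist_torque": the same for the moment, N m; "gripper_width": opening from 0.0 (shut) to 1.0 (fully open); "grasp_force": force on a finger pad.
Only numpy, scipy, OpenCV 4.12 (cv2) and the standard library are available. Lean on these libraries where they do the work, as an engineer would, in place of code of your own. Each camera call takes 0.05 s, during which the arm holds its last target. There are 200 camera calls.

## Working session

There is one attempt and no reset: what is moved stays moved. The work goes in short steps, Python scripts to look and compute and a tool call to move; the robot and the scene stay as the last step left them, time stands still between calls to the robot, and variables do not carry over. Pictures are saved under pics/ and viewed, at most 10 in all, crops included, and the job is handed in when it is done.

Besides the shell and the picture viewer there is one more tool, called after ">>>" as name([rows], argument=value, ...), one row to a line, values as JSON. send_rows: Moves the arm, as the interface text tells. Its arguments: {"type":"object","properties":{"moves":{"type":"array","items":{"type":"object","properties":{"dx":{"type":"number"},"dy":{"type":"number"},"dz":{"type":"number"},"wx":{"type":"number"},"wy":{"type":"number"},"wz":{"type":"number"},"gripper":{"type":"number"}}}},"squeeze":{"type":"number"}},"required":["moves"]}

```bash
ls; mkdir -p pics
python3 - <<'E'
from workcell import ctrl
import cv2,numpy as np
for n in("side","top","wrist"):
    c=ctrl.capture(n); cv2.imwrite(f"pics/{n}0.png",c["color"][:,:,::-1]); np.savez(f"{n}0.npz",**c)
    print(n,c["intrinsics"].tolist(),np.round(c["T"],4).tolist())
o=ctrl.observe();print(o)
E
```

```text
pics
side [[400.18884593485507, 0.0, 326.4585210327498], [0.0, 400.18884593485507, 201.0583264045819], [0.0, 0.0, 1.0]] [[-0.826, -0.3008, 0.4767, -0.0103], [-0.5635, 0.4653, -0.6826, 0.7493], [-0.0165, -0.8325, -0.5539, 0.7103], [0.0, 0.0, 0.0, 1.0]]
top [[503.98181102297605, 0.0, 321.4175550311529], [0.0, 503.98181102297605, 203.35728635051348], [0.0, 0.0, 1.0]] [[-0.0153, -0.9855, 0.1689, 0.2659], [-0.9999, 0.0154, -0.0007, -0.0513], [-0.0019, -0.1689, -0.9856, 1.6464], [0.0, 0.0, 0.0, 1.0]]
wrist [[346.7593718670197, 0.0, 310.0843866649753], [0.0, 346.7593718670197, 199.06831122004735], [0.0, 0.0, 1.0]] [[0.3374, -0.9085, -0.2465, 0.2769], [-0.9414, -0.3259, -0.0872, -0.5642], [-0.0011, 0.2615, -0.9652, 0.3831], [0.0, 0.0, 0.0, 1.0]]
{'clock': 0.15, 'q': array([-1.24602721e+00,  4.23639112e-01,  1.63050073e+00, -9.62940047e-06,
        1.08857060e+00, -1.90069209e-02]), 'dq': array([ 0.00136977, -0.0004436 , -0.00237182, -0.00117046, -0.00110645,
        0.00136391]), 'effort': array([ 1.85972647e-03, -5.44984889e+01, -2.73918736e+01,  6.45259023e-02,
        2.03894859e-02, -7.19064838e-05]), 'eef_pos': array([ 0.21054329, -0.58804578,  0.239102  ]), 'eef_rot': array([ 9.85263055e-01,  1.71045024e-01, -8.93262828e-05, -5.51724206e-04]), 'wrist_force': array([ 0.73731653, -0.36772906,  0.05916367]), 'wrist_torque': array([-0.01691595,  0.01620555,  0.01281824]), 'grasp_force': 0.0, 'gripper_width': 0.9967512494434756}
```

View pics/side0.png

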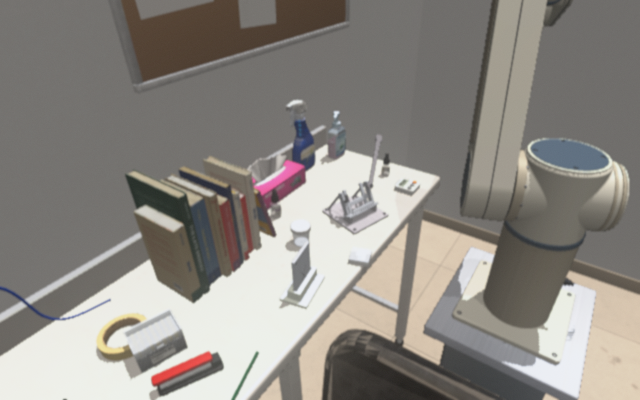

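View pics/top0.png

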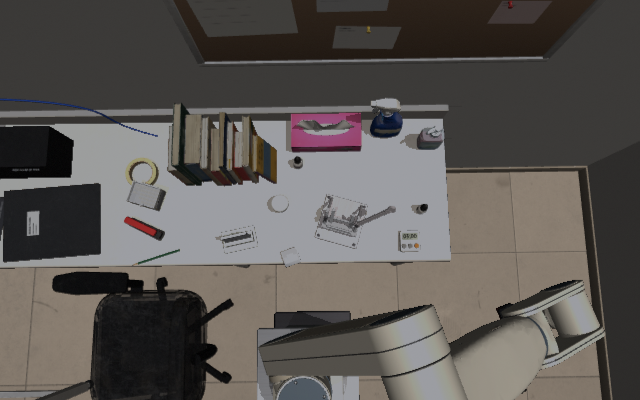

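Side: panel in stand near (302,268), rack (358,208) with the bar raised to (378,138). Top: stand/panel (238,238), rack (341,222), bar tab (391,209), cup (279,203), coverslip box (290,257), timer (410,240), oil bottle (422,208), stain bottle (298,161). I'll enlarge both.

Run:
```python
import cv2,numpy as np
t=cv2.imread("pics/top0.png")[190:270,210:410];s=cv2.imread("pics/side0.png")[125:310,270:400]
a=cv2.resize(t,None,fx=4,fy=4,interpolation=cv2.INTER_CUBIC)
b1=cv2.resize(s[:110,50:],None,fx=2.5,fy=2.5,interpolation=cv2.INTER_CUBIC)
b2=cv2.resize(s[110:185,:60],None,fx=3.5,fy=3.5,interpolation=cv2.INTER_CUBIC)
o=np.zeros((600,800,3),np.uint8);o[:320]=a;o[322:322+b1.shape[0],:b1.shape[1]]=b1;o[322:322+b2.shape[0],300:300+b2.shape[1]]=b2
cv2.imwrite("pics/z0.png",o)
```

```text
(no output)
```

View pics/z0.png

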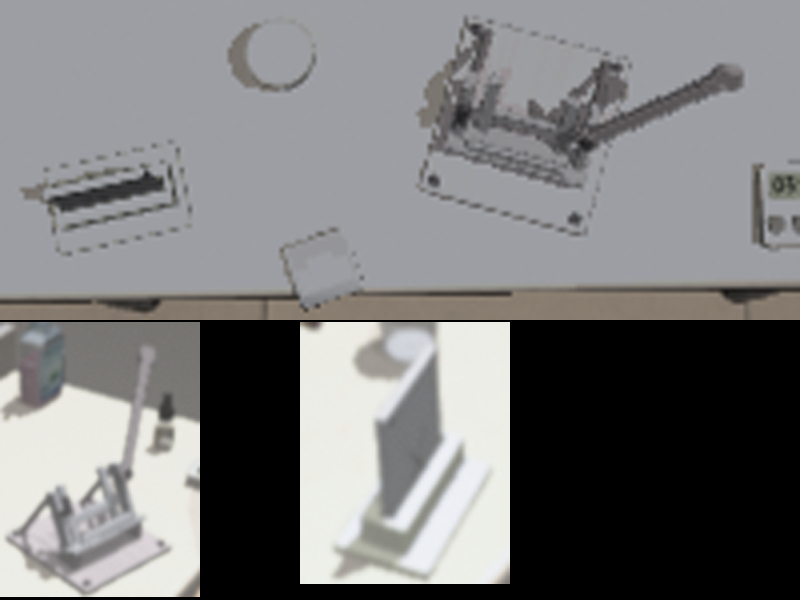

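The crop shows the base plate corners at crop (465,15),(632,62),(583,235),(420,187), the tab at (732,76), and the panel's dark top edge from (52,200) to (163,182). Next, rough poses.

```bash
cat > h.py <<'E'
import numpy as np
from scipy.spatial.transform import Rotation as R
def ray(c,uv):
    T=c["T"];d=T[:3,:3]@np.linalg.solve(c["intrinsics"],np.array([uv[0],uv[1],1.]));return T[:3,3],d
def onz(c,uv,z):
    o,d=ray(c,uv);return o+d*(z-o[2])/d[2]
def onplane(c,uv,p,n):
    o,d=ray(c,uv);return o+d*(np.dot(p-o,n)/np.dot(d,n))
def proj(c,P):
    T=c["T"];q=(np.atleast_2d(P)-T[:3,3])@T[:3,:3];q=q@np.asarray(c["intrinsics"]).T;return q[:,:2]/q[:,2:]
def two(c1,u1,c2,u2):
    A=[];B=[]
    for c,u in((c1,u1),(c2,u2)):
        o,d=ray(c,u);d=d/np.linalg.norm(d);M=np.eye(3)-np.outer(d,d);A.append(M);B.append(M@o)
    return np.linalg.solve(sum(A),sum(B))
E
python3 - <<'E'
from h import *
c=np.load("top0.npz")
def f(u,v,z): return onz(c,(210+u/4-.4,190+v/4-.4),z).round(4)
P=[f(*k,.008) for k in((465,15),(632,62),(583,235),(420,187))];print(P)
e=[np.linalg.norm(P[i]-P[(i+1)%4]).round(4) for i in range(4)];print(e)
S=[f(*k,.008) for k in((45,172),(178,142),(190,222),(62,254))];print(S,np.mean(S,0))
print([np.linalg.norm(S[i]-S[(i+1)%4]).round(4) for i in range(4)])
print("panel top",f(52,205,.118),f(163,183,.118))
E
```

```text
[array([ 0.5801, -0.0677,  0.008 ]), array([ 0.5386, -0.2046,  0.008 ]), array([ 0.3968, -0.1604,  0.008 ]), array([ 0.438 , -0.0286,  0.008 ])]
[np.float64(0.1431), np.float64(0.1485), np.float64(0.1381), np.float64(0.1474)]
[array([0.455 , 0.2775, 0.008 ]), array([0.478 , 0.1691, 0.008 ]), array([0.4123, 0.1588, 0.008 ]), array([0.3879, 0.2625, 0.008 ])] [0.4333   0.216975 0.008   ]
[np.float64(0.1108), np.float64(0.0665), np.float64(0.1065), np.float64(0.0688)]
panel top [0.417  0.2497 0.118 ] [0.4325 0.1655 0.118 ]
```

Run:
```python
from h import *
t=np.load("top0.npz");s=np.load("side0.npz")
print("tab",two(t,(392.6,208.6),s,(378.8,137)),"hinge",two(t,(355.9,226.4),s,(370.8,185.4)))
yaw=-.29;Rz=R.from_euler("z",yaw).as_matrix()
C=np.array([0.5801,-0.0677])+np.array([0.5386,-0.2046])+np.array([0.3968,-0.1604])+np.array([0.438,-0.0286]);C=C/4
O=np.r_[C,0]-Rz@[.02,0,0];print("rack origin",O)
RC=Rz@R.from_euler("y",.47).as_matrix()
print("if cradle at rack origin: hinge",O+[0,0,.03]+RC@[-.016,-.05,.055])
h=O+[0,0,.03]+RC@[-.016,-.05,.055]
for a in (1.9,2.0,2.2,2.4,2.6):
    p=h+RC@[0,.148*np.cos(a),.148*np.sin(a)];print(a,p,proj(t,p),proj(s,p))
```

```text
tab [ 0.49568896 -0.25931661  0.19709613] hinge [ 0.45989088 -0.15795663  0.08883983]
rack origin [ 0.46921012 -0.10960596  0.        ]
if cradle at rack origin: hinge [ 0.46511173 -0.16056173  0.08628244]
1.9 [ 0.51220913 -0.22454801  0.21114873] [[381.00472271 202.35045113]] [[368.60842799 135.56610035]]
2.0 [ 0.5059027  -0.23700782  0.20626615] [[385.18830437 204.71658162]] [[372.43038127 136.06905075]]
2.2 [ 0.49213422 -0.25951911  0.19296524] [[392.51338742 210.00660572]] [[379.81645738 138.49560113]]
2.4 [ 0.47728844 -0.27808528  0.17541123] [[398.19067428 215.81207245]] [[386.63942997 142.67143269]]
2.6 [ 0.46195721 -0.29196616  0.15430393] [[402.0036735 221.8474711]] [[392.67155358 148.38082123]]
```

>>> send_rows([
  {"dz": -5.5},
  {"dz": -5.5},
  {"dx": 3.6, "dy": -3.4},
  {"dx": 3.6, "dy": -3.4},
  {"dx": 3.6, "dy": -3.4},
  {"dx": 3.6, "dy": -3.4},
  {"dx": 3.6, "dy": -3.4},
  {"dx": 3.6, "dy": -3.4},
  {"dx": 3.6, "dy": -3.4},
  {"dx": 3.6, "dy": -3.4},
])

```text
invalid input
```

>>> send_rows([
  {"dx": 3.6, "dy": -3.4},
  {"dx": 3.6, "dy": -3.4},
  {"dx": 3.6, "dy": -3.4},
  {"dx": 3.6, "dy": -3.4},
  {"wz": -0.16},
  {"wz": -0.16},
  {"wz": -0.16},
  {"wz": -0.16},
  {"wz": -0.15},
  {"wz": -0.15},
])

```text
invalid input
```

```bash
cat > look.py <<'E'
import sys,cv2,numpy as np
from workcell import ctrl
n=sys.argv[1]
c=ctrl.capture("wrist");cv2.imwrite(f"pics/{n}.png",c["color"][:,:,::-1]);np.savez(f"{n}.npz",**c)
o=ctrl.observe();print(o["clock"],o["eef_pos"].round(4),o["eef_rot"].round(4),o["q"].round(3))
E
python3 look.py w1
```

```text
0.2 [ 0.2106 -0.5881  0.2392] [ 9.853e-01  1.710e-01 -1.000e-04 -5.000e-04] [-1.246  0.424  1.63   0.     1.089 -0.019]
```

View pics/w1.png

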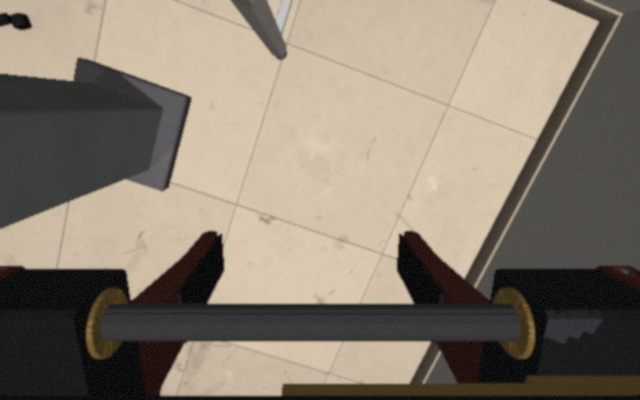

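The picture shows only floor and the open fingers (tips at (212,236) and (405,236)), because the rows were refused. I'll retry with full rows.

>>> send_rows([
  {"dx": 0, "dy": 0, "dz": -5.5, "wx": 0, "wy": 0, "wz": 0, "gripper": 8.7},
  {"dx": 0, "dy": 0, "dz": -5.5, "wx": 0, "wy": 0, "wz": 0, "gripper": 8.7},
], squeeze=20)

```text
clock: 0.45
eef_pos: [0.2105, -0.5879, 0.3501]
eef_rot: [0.985, 0.171, -0.0, -0.001]
wrist_force: [-0.3, -1.1, -0.2]
gripper_width: 0.991
grasp_force: 0.0
```

>>> send_rows([
  {"dx": 3.8, "dy": -3.2},
  {"dx": 3.8, "dy": -3.2},
  {"dx": 3.8, "dy": -3.2},
  {"dx": 3.8, "dy": -3.2},
  {"dx": 3.8, "dy": -3.2},
  {"dx": 3.8, "dy": -3.2},
  {"dx": 3.8, "dy": -3.2},
  {"dx": 3.8, "dy": -3.2},
  {"dx": 3.8, "dy": -3.2},
  {"dx": 3.8, "dy": -3.2},
], squeeze=20)

```text
invalid input
```

>>> send_rows([
  {"wz": -0.16},
  {"wz": -0.16},
  {"wz": -0.16},
  {"wz": -0.16},
  {"wz": -0.15},
  {"wz": -0.15},
  {"dx": 0, "dy": 0, "dz": 0},
], squeeze=20)

```text
invalid input
```

```bash
python3 look.py w2
```

```text
0.5 [ 0.2116 -0.591   0.3592] [9.852e-01 1.711e-01 8.000e-04 5.200e-03] [-1.246  0.315  1.508  0.     1.308 -0.019]
```

View pics/w2.png

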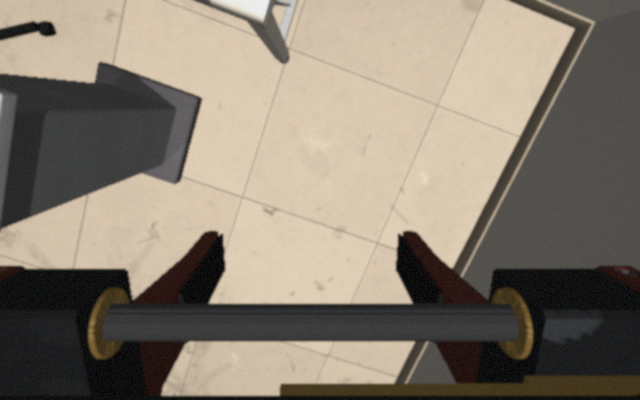

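Only floor again: every row needs all its keys.

>>> send_rows([
  {"dx": 3.8, "dy": -3.2, "dz": 0, "wx": 0, "wy": 0, "wz": 0, "gripper": 8.7},
  {"dx": 3.8, "dy": -3.2, "dz": 0, "wx": 0, "wy": 0, "wz": 0, "gripper": 8.7},
  {"dx": 3.8, "dy": -3.2, "dz": 0, "wx": 0, "wy": 0, "wz": 0, "gripper": 8.7},
  {"dx": 3.8, "dy": -3.2, "dz": 0, "wx": 0, "wy": 0, "wz": 0, "gripper": 8.7},
  {"dx": 3.8, "dy": -3.2, "dz": 0, "wx": 0, "wy": 0, "wz": 0, "gripper": 8.7},
  {"dx": 3.8, "dy": -3.2, "dz": 0, "wx": 0, "wy": 0, "wz": 0, "gripper": 8.7},
  {"dx": 3.8, "dy": -3.2, "dz": 0, "wx": 0, "wy": 0, "wz": 0, "gripper": 8.7},
  {"dx": 3.8, "dy": -3.2, "dz": 0, "wx": 0, "wy": 0, "wz": 0, "gripper": 8.7},
  {"dx": 3.8, "dy": -3.2, "dz": 0, "wx": 0, "wy": 0, "wz": 0, "gripper": 8.7},
  {"dx": 3.8, "dy": -3.2, "dz": 0, "wx": 0, "wy": 0, "wz": 0, "gripper": 8.7},
], squeeze=20)

```text
clock: 1.75
eef_pos: [0.4611, -0.1575, 0.3496]
eef_rot: [0.985, 0.171, 0.0, 0.0]
wrist_force: [0.8, -0.8, 0.2]
gripper_width: 0.992
grasp_force: 0.0
```

>>> send_rows([
  {"dx": 0, "dy": 0, "dz": 0, "wx": 0, "wy": 0, "wz": -0.16, "gripper": 8.7},
  {"dx": 0, "dy": 0, "dz": 0, "wx": 0, "wy": 0, "wz": -0.16, "gripper": 8.7},
  {"dx": 0, "dy": 0, "dz": 0, "wx": 0, "wy": 0, "wz": -0.16, "gripper": 8.7},
  {"dx": 0, "dy": 0, "dz": 0, "wx": 0, "wy": 0, "wz": -0.16, "gripper": 8.7},
  {"dx": 0, "dy": 0, "dz": 0, "wx": 0, "wy": 0, "wz": -0.15, "gripper": 8.7},
  {"dx": 0, "dy": 0, "dz": 0, "wx": 0, "wy": 0, "wz": -0.15, "gripper": 8.7},
  {"dx": 0, "dy": 0, "dz": 0, "wx": 0, "wy": 0, "wz": 0, "gripper": 8.7},
  {"dx": 0, "dy": 0, "dz": 0, "wx": 0, "wy": 0, "wz": 0, "gripper": 8.7},
], squeeze=20)

```text
clock: 2.75
eef_pos: [0.4605, -0.159, 0.3496]
eef_rot: [0.802, 0.598, -0.0, -0.0]
wrist_force: [0.5, 0.3, 0.1]
gripper_width: 0.993
grasp_force: 0.0
```

```bash
python3 look.py w3
```

```text
2.8 [ 0.4606 -0.159   0.3496] [ 0.8017  0.5978 -0.     -0.    ] [-0.357  0.095  1.806  0.     1.24  -0.068]
```

View pics/w3.png

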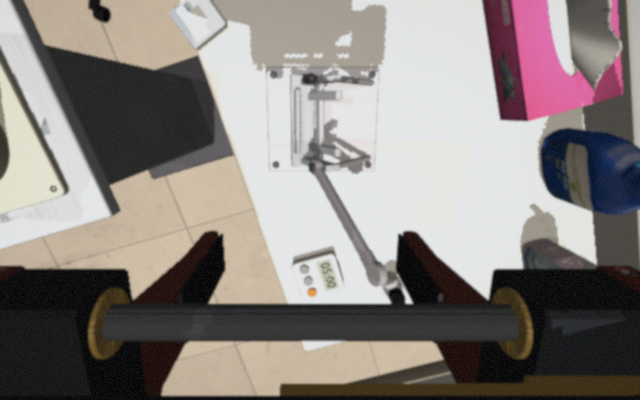

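Plate corners are at (269,67),(379,66),(377,171),(268,171), the hinge near (316,167), the tab at (374,272).

Run:
```python
from h import *
import cv2
c=np.load("w3.npz");t=np.load("top0.npz")
g=cv2.cvtColor(cv2.imread("pics/w3.png"),cv2.COLOR_BGR2GRAY)
uv=np.array([(269,67),(379,66),(377,171),(268,171)],np.float32)
P=np.array([onz(c,u,.008) for u in uv]);print(P.round(4),[np.linalg.norm(P[i]-P[(i+1)%4]).round(4) for i in range(4)])
x=(P[1]-P[0])+(P[2]-P[3]);y=(P[0]-P[3])+(P[1]-P[2])
yx=np.arctan2(x[1],x[0]);yy=np.arctan2(-y[0],y[1]);print("yaw",yx,yy)
yaw=(yx+yy)/2;Rz=R.from_euler("z",yaw).as_matrix()
O=P.mean(0)-Rz@[.02,0,.008];RC=Rz@R.from_euler("y",.47).as_matrix();O=O+[0,0,.03];print("cradle",O)
for k,p in dict(hinge=(-16,-50,55),catch=(-16,50,55),lipL=(-15,46,10),lipR=(-15,-46,10),lipfrontL=(-20,46,10),stileL=(0,37,72),stileR=(0,-37,72),railtop=(0,27,31),railtopR=(0,-27,31)).items():
    print(k,proj(c,O+RC@(np.array(p)/1e3)).round(1))
tab=two(c,(374,272),t,(392.6,208.6));print("tab",tab,(RC.T@(tab-O)*1e3).round(1))
print("hinge",(RC.T@(two(c,(316,167),t,(355.9,226.4))-O)*1e3).round(1))
a=cv2.resize(cv2.imread("pics/w3.png")[55:185,255:395],None,fx=4.5,fy=4.5,interpolation=cv2.INTER_CUBIC);cv2.imwrite("pics/w3z.png",a)
```

```text
[[ 0.4422 -0.0291  0.008 ]
 [ 0.5811 -0.0692  0.008 ]
 [ 0.5454 -0.2046  0.008 ]
 [ 0.3971 -0.1604  0.008 ]] [np.float64(0.1446), np.float64(0.14), np.float64(0.1548), np.float64(0.1388)]
yaw -0.2854247350828113 -0.29411464693930917
cradle [ 0.47229036 -0.11007368  0.03      ]
hinge [[317.4 166.8]]
catch [[317.9  77.8]]
lipL [[301.2  83.7]]
lipR [[301.7 158.4]]
lipfrontL [[297.5  83.6]]
stileL [[337.9  89.7]]
stileR [[336.6 156.8]]
railtop [[320.   99.7]]
railtopR [[319.7 144.6]]
tab [ 0.49640369 -0.26087287  0.18369282] [ -10.6 -137.6  167. ]
hinge [ -6.1 -53.3  28.1]
```

View pics/w3z.png

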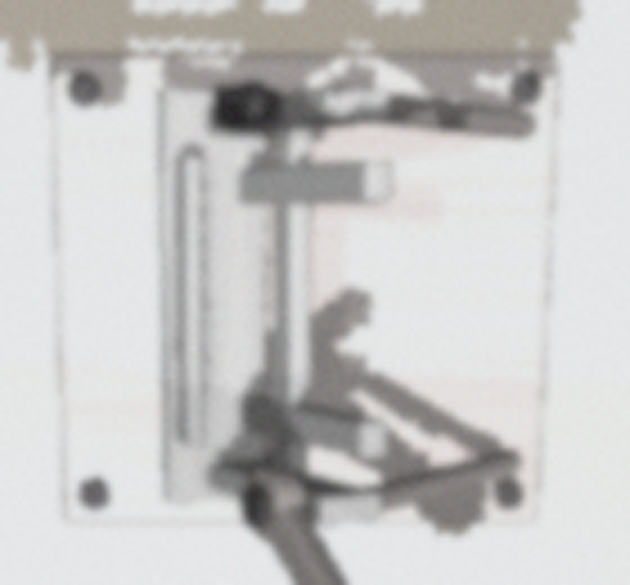

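>>> send_rows([
  {"dx": 4.4, "dy": -2.0, "dz": 0, "wx": 0, "wy": 0, "wz": 0, "gripper": 8.7},
  {"dx": 4.4, "dy": -2.0, "dz": 0, "wx": 0, "wy": 0, "wz": 0, "gripper": 8.7},
  {"dx": 4.4, "dy": -2.0, "dz": 0, "wx": 0, "wy": 0, "wz": 0, "gripper": 8.7},
  {"dx": 4.4, "dy": -2.0, "dz": 0, "wx": 0, "wy": 0, "wz": 0, "gripper": 8.7},
  {"dx": 4.4, "dy": -2.0, "dz": 0, "wx": 0, "wy": 0, "wz": 0, "gripper": 8.7},
  {"dx": 4.4, "dy": -2.0, "dz": 0, "wx": 0, "wy": 0, "wz": 0, "gripper": 8.7},
  {"dx": 0, "dy": 0, "dz": 0, "wx": 0, "wy": 0, "wz": -0.16, "gripper": 8.7},
  {"dx": 0, "dy": 0, "dz": 0, "wx": 0, "wy": 0, "wz": -0.16, "gripper": 8.7},
  {"dx": 0, "dy": 0, "dz": 0, "wx": 0, "wy": 0, "wz": -0.16, "gripper": 8.7},
  {"dx": 0, "dy": 0, "dz": 0, "wx": 0, "wy": 0, "wz": 0, "gripper": 8.7},
], squeeze=20)

```text
clock: 4.05
eef_pos: [0.4202, 0.1282, 0.3497]
eef_rot: [0.637, 0.771, 0.0, 0.0]
wrist_force: [-0.7, -0.0, -0.4]
gripper_width: 0.989
grasp_force: 0.0
```

```bash
python3 look.py w4
python3 - <<'E'
from h import *
c=np.load("w3.npz")
uv=[(266.5,67.2),(378.3,68.3),(373.9,171),(269.4,170.6)]
P=np.array([onz(c,u,.008) for u in uv]);x=(P[1]-P[0])+(P[2]-P[3]);y=(P[0]-P[3])+(P[1]-P[2])
print([np.linalg.norm(P[i]-P[(i+1)%4]).round(4) for i in range(4)],np.arctan2(x[1],x[0]),np.arctan2(-y[0],y[1]),P.mean(0)-R.from_euler("z",-.29).as_matrix()@[.02,0,0])
import cv2
a=cv2.resize(cv2.imread("pics/w4.png")[20:220,170:470],None,fx=2.6,fy=2.6,interpolation=cv2.INTER_CUBIC);cv2.imwrite("pics/w4z.png",a)
E
```

```text
4.1 [0.4202 0.1281 0.3497] [0.6373 0.7706 0.     0.    ] [0.269 0.012 1.895 0.    1.235 0.08 ]
[np.float64(0.1472), np.float64(0.1371), np.float64(0.1484), np.float64(0.1379)] -0.29609647680135576 -0.28809365519762453 [ 0.47056271 -0.11020982  0.008     ]
```

View pics/w4z.png

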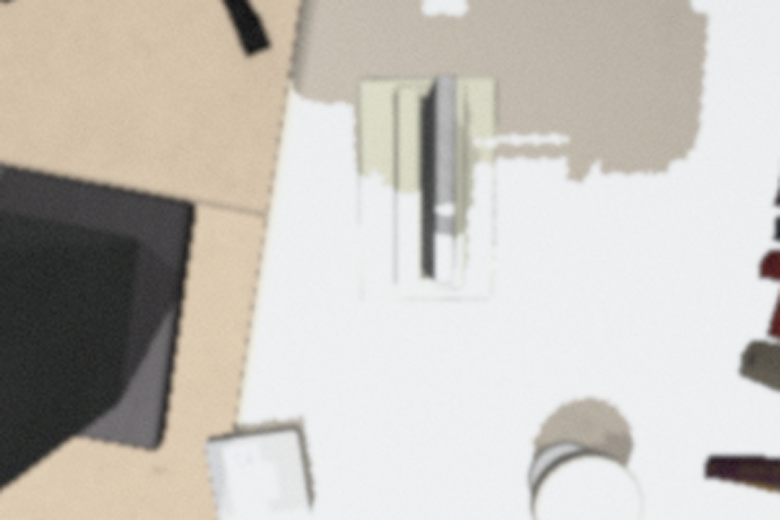

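The panel's light top face runs from crop (447,74) to (447,284), 436–458 wide; the stand outline is at (360,78),(494,78),(492,298),(361,298).

Run:
```python
from h import *
c=np.load("w4.npz")
f=lambda u,v,z:onz(c,(170+u/2.6-.3,20+v/2.6-.3),z)
a,b=f(447,74,.118),f(447,284,.118);print(a,b,np.linalg.norm(a-b),np.arctan2(-(a-b)[0],(a-b)[1]),(a+b)/2)
print("thick",np.linalg.norm(f(436,150,.118)-f(458,150,.118)))
S=np.array([f(*k,.008) for k in((360,78),(494,78),(492,298),(361,298))]);print(S,[np.linalg.norm(S[i]-S[(i+1)%4]).round(4) for i in range(4)],S.mean(0))
y=S[0]-S[3]+S[1]-S[2];print(np.arctan2(-y[0],y[1]))
o=R.from_quat([.6373,.7706,0,0]).as_matrix();print(o.round(3))
m=(a+b)/2;print("to grasp (tool, cm) ",(o.T@(np.r_[m[:2],.1]-[.4202,.1281,.3497])*100).round(2))
```

```text
[0.42656095 0.25828959 0.118     ] [0.44353695 0.1804136  0.118     ] 0.07970479873482193 0.2146299845085218 [0.43504895 0.2193516  0.118     ]
thick 0.008676490079353467
[[0.39037715 0.26579227 0.008     ]
 [0.45614836 0.27850128 0.008     ]
 [0.47966838 0.17257498 0.008     ]
 [0.41131057 0.15937627 0.008     ]] [np.float64(0.067), np.float64(0.1085), np.float64(0.0696), np.float64(0.1085)] [0.43437612 0.2190612  0.008     ]
0.20636771509783447
[[-0.188  0.982  0.   ]
 [ 0.982  0.188  0.   ]
 [ 0.     0.    -1.   ]]
to grasp (tool, cm)  [ 8.68  3.17 24.97]
```

>>> send_rows([
  {"dx": 4.35, "dy": 1.6, "dz": 0, "wx": 0, "wy": 0, "wz": 0, "gripper": 6},
  {"dx": 4.35, "dy": 1.6, "dz": 0, "wx": 0, "wy": 0, "wz": 0, "gripper": 6},
  {"dx": 0, "dy": 0, "dz": 5, "wx": 0, "wy": 0, "wz": -0.02, "gripper": 6},
  {"dx": 0, "dy": 0, "dz": 5, "wx": 0, "wy": 0, "wz": 0, "gripper": 6},
  {"dx": 0, "dy": 0, "dz": 5, "wx": 0, "wy": 0, "wz": 0, "gripper": 6},
  {"dx": 0, "dy": 0, "dz": 4, "wx": 0, "wy": 0, "wz": 0, "gripper": 6},
  {"dx": 0, "dy": 0, "dz": 3, "wx": 0, "wy": 0, "wz": 0, "gripper": 6},
  {"dx": 0, "dy": 0, "dz": 3, "wx": 0, "wy": 0, "wz": 0, "gripper": 6},
  {"dx": 0, "dy": 0, "dz": 0, "wx": 0, "wy": 0, "wz": 0, "gripper": 3},
  {"dx": 0, "dy": 0, "dz": 0, "wx": 0, "wy": 0, "wz": 0, "gripper": 2},
], squeeze=20)

```text
clock: 5.35
eef_pos: [0.4355, 0.2199, 0.1004]
eef_rot: [0.629, 0.778, 0.0, 0.0]
wrist_force: [-0.1, 0.7, -0.1]
gripper_width: 0.498
grasp_force: 0.0
```

>>> send_rows([
  {"dx": 0, "dy": 0, "dz": 0, "wx": 0, "wy": 0, "wz": 0, "gripper": 1.2},
  {"dx": 0, "dy": 0, "dz": 0, "wx": 0, "wy": 0, "wz": 0, "gripper": 0.4},
  {"dx": 0, "dy": 0, "dz": 0, "wx": 0, "wy": 0, "wz": 0, "gripper": 0.4},
  {"dx": 0, "dy": 0, "dz": 0, "wx": 0, "wy": 0, "wz": 0, "gripper": 0.4},
  {"dx": 0, "dy": 0, "dz": 0, "wx": 0, "wy": 0, "wz": 0, "gripper": 0.4},
], squeeze=20)

```text
clock: 5.98
eef_pos: [0.4351, 0.2198, 0.1001]
eef_rot: [0.628, 0.778, 0.0, 0.0]
wrist_force: [-1.1, -1.0, 6.4]
gripper_width: 0.089
grasp_force: 20.0
```

>>> send_rows([
  {"dx": 0, "dy": 0, "dz": -2, "wx": 0, "wy": 0, "wz": 0, "gripper": 0.4},
  {"dx": 0, "dy": 0, "dz": -2, "wx": 0, "wy": 0, "wz": 0, "gripper": 0.4},
  {"dx": 0, "dy": 0, "dz": -4, "wx": 0, "wy": 0, "wz": 0, "gripper": 0.4},
  {"dx": 0, "dy": 0, "dz": -5, "wx": 0, "wy": 0, "wz": 0, "gripper": 0.4},
  {"dx": 0, "dy": 0, "dz": -5, "wx": 0, "wy": 0, "wz": 0, "gripper": 0.4},
  {"dx": 0, "dy": 0, "dz": -4, "wx": 0, "wy": 0, "wz": 0, "gripper": 0.4},
  {"dx": 0, "dy": 0, "dz": 0, "wx": 0, "wy": 0, "wz": 0.168, "gripper": 0.4},
  {"dx": 0, "dy": 0, "dz": 0, "wx": 0, "wy": 0, "wz": 0.168, "gripper": 0.4},
  {"dx": 0, "dy": 0, "dz": 0, "wx": 0, "wy": 0, "wz": 0.168, "gripper": 0.4},
  {"dx": 0, "dy": 0, "dz": 0, "wx": 0, "wy": 0, "wz": 0, "gripper": 0.4},
], squeeze=20)

```text
clock: 7.22
eef_pos: [0.4346, 0.2195, 0.3193]
eef_rot: [0.802, 0.598, -0.0, -0.0]
wrist_force: [-1.2, -0.1, -1.5]
gripper_width: 0.09
grasp_force: 20.0
```

>>> send_rows([
  {"dx": 0, "dy": 0, "dz": 0, "wx": 0.118, "wy": 0, "wz": 0, "gripper": 0.4},
  {"dx": 0, "dy": 0, "dz": 0, "wx": 0.118, "wy": 0, "wz": 0, "gripper": 0.4},
  {"dx": 0, "dy": 0, "dz": 0, "wx": 0.118, "wy": 0, "wz": 0, "gripper": 0.4},
  {"dx": 0, "dy": 0, "dz": 0, "wx": 0.116, "wy": 0, "wz": 0, "gripper": 0.4},
  {"dx": 0, "dy": 0, "dz": 0, "wx": 0, "wy": 0, "wz": 0, "gripper": 0.4},
  {"dx": 0, "dy": 0, "dz": 0, "wx": 0, "wy": 0, "wz": 0, "gripper": 0.4},
], squeeze=20)

```text
clock: 7.98
eef_pos: [0.4348, 0.2196, 0.3194]
eef_rot: [0.78, 0.581, -0.139, -0.186]
wrist_force: [-0.2, 0.5, -1.5]
gripper_width: 0.088
grasp_force: 20.0
```

```bash
cat > pl.py <<'E'
from h import *
from workcell import ctrl
C=np.array([.4706,-.1102,.03]);RC=R.from_euler("z",-.292).as_matrix()@R.from_euler("y",.47).as_matrix()
RT=np.c_[RC[:,1],RC[:,0],-RC[:,2]]
o=ctrl.observe();M=R.from_quat(o["eef_rot"]).as_matrix();p=o["eef_pos"]
def go(q,name=""):
    "tool-axes cm from here to cradle point q (mm)"
    w=C+RC@(np.array(q)/1e3);print(name,w.round(4),"tool cm",(M.T@(w-p)*100).round(2))
print(o["clock"],"tcp in cradle mm",(RC.T@(p-C)*1e3).round(1),"rot err tool",R.from_matrix(M.T@RT).as_rotvec().round(3),"q",o["q"].round(2),"F",(RC.T@o["wrist_force"]).round(1),"grip",o["grasp_force"],o["gripper_width"])
E
python3 - <<'E'
from pl import *
go((-7,0,172),"hover")
E
python3 look.py w5
```

```text
7.975 tcp in cradle mm [-246.3  305.5  199.5] rot err tool [0.002 0.001 0.002] q [0.29 0.32 1.67 0.25 1.56 0.53] F [ 0.4  0.4 -1.5] grip 19.998096227645874 0.08777392668333242
hover [ 0.5392 -0.1308  0.1865] tool cm [-30.6   23.86   2.82]
8.025 [0.4346 0.2197 0.3198] [ 0.7798  0.5814 -0.1385 -0.1861] [0.293 0.32  1.665 0.251 1.556 0.528]
```

>>> send_rows([
  {"dx": -4.37, "dy": 3.41, "dz": 0, "wx": 0, "wy": 0, "wz": 0, "gripper": 0.4},
  {"dx": -4.37, "dy": 3.41, "dz": 0, "wx": 0, "wy": 0, "wz": 0, "gripper": 0.4},
  {"dx": -4.37, "dy": 3.41, "dz": 0, "wx": 0, "wy": 0, "wz": 0, "gripper": 0.4},
  {"dx": -4.37, "dy": 3.41, "dz": 0, "wx": 0, "wy": 0, "wz": 0, "gripper": 0.4},
  {"dx": -4.37, "dy": 3.41, "dz": 0, "wx": 0, "wy": 0, "wz": 0, "gripper": 0.4},
  {"dx": -4.37, "dy": 3.41, "dz": 0, "wx": 0, "wy": 0, "wz": 0, "gripper": 0.4},
  {"dx": -4.37, "dy": 3.41, "dz": 0, "wx": 0, "wy": 0, "wz": 0, "gripper": 0.4},
  {"dx": 0, "dy": 0, "dz": 1.8, "wx": 0, "wy": 0, "wz": 0, "gripper": 0.4},
  {"dx": 0, "dy": 0, "dz": 0, "wx": 0, "wy": 0, "wz": 0, "gripper": 0.4},
], squeeze=20)

```text
clock: 9.15
eef_pos: [0.5417, -0.131, 0.1948]
eef_rot: [0.78, 0.581, -0.14, -0.188]
wrist_force: [0.3, -0.3, -1.8]
gripper_width: 0.091
grasp_force: 20.0
```

```bash
python3 - <<'E'
from pl import *
go((-7,0,172),"hover")
E
python3 look.py w6
```

```text
9.15 tcp in cradle mm [ -8.6   0.6 180.5] rot err tool [-0.003  0.     0.002] q [-0.26  0.6   1.52  0.01  1.49  0.02] F [ 1.2 -0.2 -1.5] grip 19.998101592063904 0.09118903447771688
hover [ 0.5392 -0.1308  0.1865] tool cm [-0.06  0.16  0.85]
9.2 [ 0.5424 -0.1308  0.1957] [ 0.7796  0.5812 -0.1393 -0.1871] [-0.264  0.601  1.522  0.012  1.489  0.022]
```

>>> send_rows([
  {"dx": 0, "dy": 0.16, "dz": 2, "wx": 0, "wy": 0, "wz": 0, "gripper": 0.4},
  {"dx": 0, "dy": 0, "dz": 2, "wx": 0, "wy": 0, "wz": 0, "gripper": 0.4},
  {"dx": 0, "dy": 0, "dz": 1.5, "wx": 0, "wy": 0, "wz": 0, "gripper": 0.4},
  {"dx": 0, "dy": 0, "dz": 0.8, "wx": 0, "wy": 0, "wz": 0, "gripper": 0.4},
  {"dx": 0, "dy": 0, "dz": 0, "wx": 0, "wy": 0, "wz": 0, "gripper": 0.4},
], squeeze=20)

```text
clock: 9.82
eef_pos: [0.5172, -0.1239, 0.1387]
eef_rot: [0.78, 0.581, -0.139, -0.187]
wrist_force: [0.4, -0.2, -1.1]
gripper_width: 0.085
grasp_force: 20.0
```

Run:
```python
from pl import *
import cv2
go((-7,0,92),"floor")
O=np.zeros((560,800,3),np.uint8)
w=ctrl.capture("wrist");s=ctrl.capture("side");t=ctrl.capture("top")
np.savez("w7.npz",**w);np.savez("s7.npz",**s);np.savez("t7.npz",**t)
def put(im,r,cx,f,y,x):
    a=cv2.resize(im[r[0]:r[1],cx[0]:cx[1],::-1],None,fx=f,fy=f,interpolation=cv2.INTER_CUBIC);O[y:y+a.shape[0],x:x+a.shape[1]]=a
put(w["color"],(140,400),(180,480),1.5,0,0)
put(s["color"],(120,240),(310,405),3.6,0,452)
cv2.imwrite("pics/c7.png",O)
```

```text
9.825 tcp in cradle mm [ -5.9   0.3 119. ] rot err tool [-0.     0.001  0.001] q [-0.26  0.64  1.61  0.01  1.36  0.02] F [ 0.9 -0.  -0.8] grip 19.998089969158173 0.08543091761500778
floor [ 0.5045 -0.1204  0.1152] tool cm [-0.03 -0.11  2.7 ]
```

View pics/c7.png

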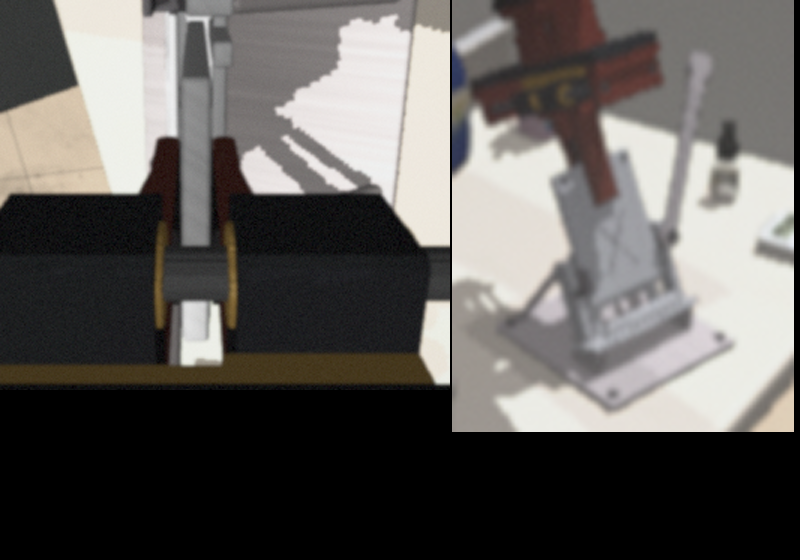

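The panel sits between the posts and parallel to the rest (side crop (610,230)), above the channel and with no contact. I'll lower it.

>>> send_rows([
  {"dx": 0, "dy": -0.15, "dz": 0.8, "wx": 0, "wy": 0, "wz": 0, "gripper": 0.4},
  {"dx": 0, "dy": 0, "dz": 0.8, "wx": 0, "wy": 0, "wz": 0, "gripper": 0.4},
  {"dx": 0, "dy": 0, "dz": 0.5, "wx": 0, "wy": 0, "wz": 0, "gripper": 0.4},
  {"dx": 0, "dy": 0, "dz": 0.3, "wx": 0, "wy": 0, "wz": 0, "gripper": 0.4},
  {"dx": 0, "dy": 0, "dz": 0, "wx": 0, "wy": 0, "wz": 0, "gripper": 0.4},
  {"dx": 0, "dy": 0, "dz": 0, "wx": 0, "wy": 0, "wz": 0, "gripper": 0.4},
], squeeze=20)

```text
clock: 10.72
eef_pos: [0.5057, -0.1209, 0.118]
eef_rot: [0.78, 0.581, -0.139, -0.187]
wrist_force: [-0.3, 0.2, -1.4]
gripper_width: 0.089
grasp_force: 20.0
```

Run:
```python
from pl import *
go((-4,0,92),"seat")
```

```text
10.725 tcp in cradle mm [-7.1 -0.1 95.1] rot err tool [0.    0.    0.001] q [-0.26  0.65  1.65  0.01  1.31  0.02] F [ 0.3  0.1 -1.4] grip 19.997999668121338 0.08926471762246929
seat [ 0.5071 -0.1212  0.1138] tool cm [0.01 0.31 0.31]
```

>>> send_rows([
  {"dx": 0, "dy": 0.1, "dz": 0.1, "wx": 0, "wy": 0, "wz": 0, "gripper": 0.4},
  {"dx": 0, "dy": 0.1, "dz": 0.1, "wx": 0, "wy": 0, "wz": 0, "gripper": 0.4},
  {"dx": 0, "dy": 0.1, "dz": 0.1, "wx": 0, "wy": 0, "wz": 0, "gripper": 0.4},
  {"dx": 0, "dy": 0, "dz": 0, "wx": 0, "wy": 0, "wz": 0, "gripper": 0.4},
  {"dx": 0, "dy": 0, "dz": 0, "wx": 0, "wy": 0, "wz": 0, "gripper": 0.4},
], squeeze=20)

```text
clock: 11.35
eef_pos: [0.507, -0.1212, 0.1142]
eef_rot: [0.78, 0.581, -0.139, -0.187]
wrist_force: [0.7, -0.2, 2.9]
gripper_width: 0.088
grasp_force: 20.0
```

Run:
```python
from pl import *
```

```text
11.35 tcp in cradle mm [-4.2 -0.1 92.3] rot err tool [0.    0.    0.001] q [-0.26  0.66  1.64  0.01  1.31  0.02] F [-0.6  0.1  2.9] grip 19.997350573539734 0.08769028352640325
```

>>> send_rows([
  {"dx": 0, "dy": 0.1, "dz": 0.03, "wx": 0, "wy": 0, "wz": 0, "gripper": 0.4},
  {"dx": 0, "dy": 0.05, "dz": 0, "wx": 0, "wy": 0, "wz": 0, "gripper": 0.4},
  {"dx": 0, "dy": 0, "dz": 0, "wx": 0, "wy": 0, "wz": 0, "gripper": 0.4},
], squeeze=20)

```text
clock: 11.72
eef_pos: [0.5075, -0.1214, 0.1139]
eef_rot: [0.78, 0.581, -0.14, -0.188]
wrist_force: [-1.2, -0.2, 9.5]
gripper_width: 0.088
grasp_force: 20.0
```

Run:
```python
from pl import *
```

```text
11.725 tcp in cradle mm [-3.6 -0.1 92.2] rot err tool [-0.002  0.     0.001] q [-0.26  0.66  1.64  0.01  1.31  0.02] F [-5.3 -0.5  8. ] grip 20.004816949367523 0.0880777744770877
```

>>> send_rows([
  {"dx": 0, "dy": 0, "dz": 0, "wx": 0, "wy": 0, "wz": 0, "gripper": 1.1},
  {"dx": 0, "dy": 0, "dz": 0, "wx": 0, "wy": 0, "wz": 0, "gripper": 1.5},
  {"dx": 0, "dy": 0, "dz": 0, "wx": 0, "wy": 0, "wz": 0, "gripper": 2.5},
  {"dx": 0, "dy": 0, "dz": 0, "wx": 0, "wy": 0, "wz": 0, "gripper": 3},
  {"dx": 0, "dy": 0, "dz": 0, "wx": 0, "wy": 0, "wz": 0, "gripper": 3},
  {"dx": 0, "dy": 0, "dz": 0, "wx": 0, "wy": 0, "wz": 0, "gripper": 3},
], squeeze=20)

```text
clock: 12.48
eef_pos: [0.508, -0.1215, 0.1129]
eef_rot: [0.78, 0.581, -0.139, -0.187]
wrist_force: [-0.0, 0.5, -0.5]
gripper_width: 0.346
grasp_force: 0.0
```

>>> send_rows([
  {"dx": 0, "dy": 0, "dz": -1.5, "wx": 0, "wy": 0, "wz": 0, "gripper": 3},
  {"dx": 0, "dy": 0, "dz": -2.5, "wx": 0, "wy": 0, "wz": 0, "gripper": 3},
  {"dx": 0, "dy": 0, "dz": -5, "wx": 0, "wy": 0, "wz": 0, "gripper": 3},
  {"dx": 0, "dy": 0, "dz": -5, "wx": 0, "wy": 0, "wz": 0, "gripper": 3},
  {"dx": 0, "dy": 0, "dz": -5, "wx": 0, "wy": 0, "wz": 0, "gripper": 3},
  {"dx": 0, "dy": 0, "dz": 0, "wx": 0, "wy": 0, "wz": 0, "gripper": 3},
], squeeze=20)

```text
clock: 13.22
eef_pos: [0.5936, -0.1472, 0.287]
eef_rot: [0.781, 0.581, -0.136, -0.183]
wrist_force: [0.3, 0.4, -0.1]
gripper_width: 0.337
grasp_force: 0.0
```

Run:
```python
from pl import *
import cv2
w=ctrl.capture("wrist");s=ctrl.capture("side");t=ctrl.capture("top")
for n,c in(("w8",w),("s8",s),("t8",t)): np.savez(n+".npz",**c);cv2.imwrite(f"pics/{n}.png",c["color"][:,:,::-1])
# panel still there? compare side image patch: expected panel corners
for q in((-8,40,110),(-8,-40,110)): print(proj(s,C+RC@(np.array(q)/1e3)))
h=np.array([-16,-50,55])
for a in(2.1,2.2,2.3):
    q=h+148*np.array([0,np.cos(a),np.sin(a)]);print(a,q.round(1),[proj(c,C+RC@(q/1e3)).round(1) for c in(w,s)])
s0=np.load("side0.npz")
# tab/bar pixels in the side view: unchanged from start to now?
d=np.abs(s["color"].astype(int)-s0["color"]).max(2);print("bar region diff",d[133:185,366:386].max(1))
```

```text
13.225 tcp in cradle mm [ -1.9   0.  287.3] rot err tool [0.009 0.    0.001] q [-0.27  0.58  1.33  0.01  1.69  0.02] F [ 0.2  0.4 -0. ] grip 0.0 0.3369197664007339
[[339.99329176 177.75981269]]
[[360.52497572 168.87166702]]
2.1 [ -16.  -124.7  182.8] [array([[292.3, 346.8]]), array([[376. , 136.9]])]
2.2 [ -16.  -137.1  174.7] [array([[292.8, 352.6]]), array([[379.6, 138.3]])]
2.3 [ -16.  -148.6  165.4] [array([[293.4, 356.3]]), array([[383.1, 140.2]])]
bar region diff [ 3  2  4  2  2  3  3  3  4  3  3  2  3  4  6 11 12 12 13 13 14 13 12 14
 14 14 12 13 13 12 13 12 15 14 13 13 14 14 13 13 12 13 13 13 14 13 13 15
 12 12 13 11]
```

Run:
```python
from pl import *
w=np.load("w3.npz");t=np.load("top0.npz");s=np.load("side0.npz")
h=np.array([-16,-50,55])
for a in(2.0,2.1,2.2,2.3):
    q=h+148*np.array([0,np.cos(a),np.sin(a)]);print(a,[proj(c,C+RC@(q/1e3)).round(1)[0] for c in(w,t,s)])
print("obs (374,272) (392.6,208.6) (378.8,137)")
go((-16,-135,240),"above tab");go((-16,-135,173),"tab")
```

```text
13.375 tcp in cradle mm [ -3.1  -0.  281. ] rot err tool [-0.001  0.     0.001] q [-0.27  0.59  1.33  0.01  1.69  0.02] F [-0.1 -0.1 -0.4] grip 0.0 0.3409438143127116
2.0 [array([385.3, 258.2]), array([385.4, 204.3]), array([372.2, 135.9])]
2.1 [array([379.8, 268.4]), array([389.2, 206.9]), array([376. , 136.9])]
2.2 [array([373.8, 276.8]), array([392.7, 209.6]), array([379.6, 138.3])]
2.3 [array([367.5, 283.3]), array([395.8, 212.5]), array([383.1, 140.2])]
obs (374,272) (392.6,208.6) (378.8,137)
above tab [ 0.5222 -0.2667  0.2512] tool cm [-13.49  -1.3    4.11]
tab [ 0.4931 -0.2579  0.1915] tool cm [-13.49  -1.29  10.81]
```

>>> send_rows([
  {"dx": -4.5, "dy": -0.4, "dz": 0, "wx": 0, "wy": 0, "wz": 0, "gripper": 4},
  {"dx": -4.5, "dy": -0.4, "dz": 0, "wx": 0, "wy": 0, "wz": 0, "gripper": 4},
  {"dx": -4.5, "dy": -0.5, "dz": 0, "wx": 0, "wy": 0, "wz": 0, "gripper": 4},
  {"dx": 0, "dy": 0, "dz": 3.5, "wx": 0, "wy": 0, "wz": 0, "gripper": 4},
  {"dx": 0, "dy": 0, "dz": 3, "wx": 0, "wy": 0, "wz": 0, "gripper": 4},
  {"dx": 0, "dy": 0, "dz": 2.3, "wx": 0, "wy": 0, "wz": 0, "gripper": 4},
  {"dx": 0, "dy": 0, "dz": 2, "wx": 0, "wy": 0, "wz": 0, "gripper": 4},
  {"dx": 0, "dy": 0, "dz": 0, "wx": 0, "wy": 0, "wz": 0, "gripper": 4},
], squeeze=20)

```text
clock: 14.38
eef_pos: [0.4915, -0.2572, 0.19]
eef_rot: [0.78, 0.58, -0.14, -0.189]
wrist_force: [-0.0, -0.9, 0.2]
gripper_width: 0.46
grasp_force: 0.0
```

Run:
```python
from pl import *
import cv2
go((-16,-134.8,174.3),"tab")
w=ctrl.capture("wrist");s=ctrl.capture("side")
O=np.zeros((560,800,3),np.uint8)
def put(im,r,cx,f,y,x):
    a=cv2.resize(im[r[0]:r[1],cx[0]:cx[1],::-1],None,fx=f,fy=f,interpolation=cv2.INTER_CUBIC);O[y:y+a.shape[0],x:x+a.shape[1]]=a
put(w["color"],(100,370),(160,500),1.3,0,0)
put(s["color"],(110,240),(310,405),3.6,0,455)
cv2.imwrite("pics/c9.png",O)
```

```text
14.375 tcp in cradle mm [ -16.8 -134.7  170.9] rot err tool [-0.006 -0.001  0.001] q [-0.46  0.6   1.53 -0.08  1.47 -0.15] F [ 0.1 -0.9  0.3] grip 0.0 0.4595104724041029
tab [ 0.4937 -0.2579  0.1926] tool cm [-0.01  0.08 -0.34]
```

View pics/c9.png

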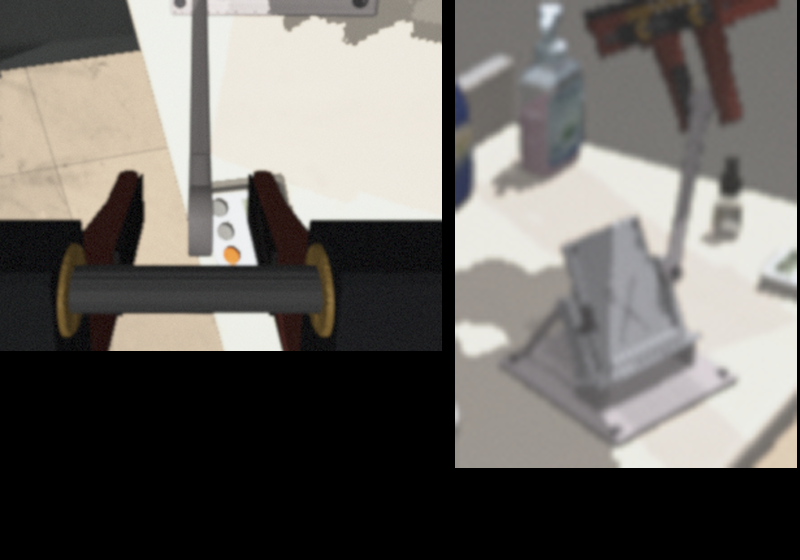

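The panel leans in the rack ((630,290) in the side crop) and the tab at (200,220) is centred between the fingers. I'll close on the tab.

>>> send_rows([
  {"dx": 0, "dy": 0.05, "dz": -0.3, "wx": 0, "wy": 0, "wz": 0, "gripper": 2},
  {"dx": 0, "dy": 0, "dz": 0, "wx": 0, "wy": 0, "wz": 0, "gripper": 1.2},
  {"dx": 0, "dy": 0, "dz": 0, "wx": 0, "wy": 0, "wz": 0, "gripper": 0.4},
  {"dx": 0, "dy": 0, "dz": 0, "wx": 0, "wy": 0, "wz": 0, "gripper": 0.4},
  {"dx": 0, "dy": 0, "dz": 0, "wx": 0, "wy": 0, "wz": 0, "gripper": 0.4},
], squeeze=20)

```text
clock: 15.1
eef_pos: [0.4954, -0.2588, 0.1947]
eef_rot: [0.78, 0.581, -0.139, -0.187]
wrist_force: [-1.4, -0.6, 1.8]
gripper_width: 0.088
grasp_force: 20.0
```

Run:
```python
from pl import *
a0=2.18;n=22
q=RC.T@(p-C)*1e3
A=np.linspace(a0,0,n+1);P=148*np.c_[np.cos(A),np.sin(A)]
D=np.diff(P,axis=0)/10
for a,d in zip(A[1:],D): print(round(a,2),"dx",round(d[0],2),"dz",round(-d[1],2))
```

```text
15.1 tcp in cradle mm [ -15.3 -135.2  176.9] rot err tool [-0.     0.001  0.001] q [-0.46  0.6   1.53 -0.08  1.48 -0.15] F [-1.9 -1.   1.1] grip 20.000499466437418 0.08812063140231535
2.08 dx 1.24 dz -0.78
1.98 dx 1.31 dz -0.65
1.88 dx 1.37 dz -0.52
1.78 dx 1.42 dz -0.38
1.68 dx 1.45 dz -0.24
1.59 dx 1.46 dz -0.09
1.49 dx 1.47 dz 0.05
1.39 dx 1.45 dz 0.2
1.29 dx 1.43 dz 0.34
1.19 dx 1.39 dz 0.48
1.09 dx 1.33 dz 0.61
0.99 dx 1.26 dz 0.74
0.89 dx 1.19 dz 0.86
0.79 dx 1.09 dz 0.98
0.69 dx 0.99 dz 1.08
0.59 dx 0.88 dz 1.17
0.5 dx 0.76 dz 1.25
0.4 dx 0.63 dz 1.32
0.3 dx 0.5 dz 1.38
0.2 dx 0.36 dz 1.42
0.1 dx 0.22 dz 1.45
0.0 dx 0.07 dz 1.46
```

>>> send_rows([
  {"dx": 1.24, "dy": 0, "dz": -0.78, "wx": 0, "wy": 0, "wz": 0, "gripper": 0.4},
  {"dx": 1.31, "dy": 0, "dz": -0.65, "wx": 0, "wy": 0, "wz": 0, "gripper": 0.4},
  {"dx": 1.37, "dy": 0, "dz": -0.52, "wx": 0, "wy": 0, "wz": 0, "gripper": 0.4},
  {"dx": 1.42, "dy": 0, "dz": -0.38, "wx": 0, "wy": 0, "wz": 0, "gripper": 0.4},
  {"dx": 1.45, "dy": 0, "dz": -0.24, "wx": 0, "wy": 0, "wz": 0, "gripper": 0.4},
  {"dx": 0, "dy": 0, "dz": 0, "wx": 0, "wy": 0, "wz": 0, "gripper": 0.4},
], squeeze=20)

```text
clock: 15.85
eef_pos: [0.5265, -0.1953, 0.2176]
eef_rot: [0.78, 0.581, -0.139, -0.187]
wrist_force: [-2.6, 3.0, 1.1]
gripper_width: 0.087
grasp_force: 20.0
```

Run:
```python
from pl import *
```

```text
15.85 tcp in cradle mm [-15.4 -65.4 202.6] rot err tool [-0.001 -0.     0.002] q [-0.36  0.58  1.5  -0.03  1.53 -0.06] F [-3.5  2.1 -0.5] grip 19.99975622515194 0.08662563313711161
```

>>> send_rows([
  {"dx": 1.46, "dy": 0, "dz": -0.09, "wx": 0, "wy": 0, "wz": 0, "gripper": 0.4},
  {"dx": 1.47, "dy": 0, "dz": 0.05, "wx": 0, "wy": 0, "wz": 0, "gripper": 0.4},
  {"dx": 1.45, "dy": 0, "dz": 0.2, "wx": 0, "wy": 0, "wz": 0, "gripper": 0.4},
  {"dx": 1.43, "dy": 0, "dz": 0.34, "wx": 0, "wy": 0, "wz": 0, "gripper": 0.4},
  {"dx": 1.39, "dy": 0, "dz": 0.48, "wx": 0, "wy": 0, "wz": 0, "gripper": 0.4},
  {"dx": 1.33, "dy": 0, "dz": 0.61, "wx": 0, "wy": 0, "wz": 0, "gripper": 0.4},
  {"dx": 1.26, "dy": 0, "dz": 0.74, "wx": 0, "wy": 0, "wz": 0, "gripper": 0.4},
  {"dx": 1.19, "dy": 0, "dz": 0.86, "wx": 0, "wy": 0, "wz": 0, "gripper": 0.4},
  {"dx": 0, "dy": 0, "dz": 0, "wx": 0, "wy": 0, "wz": 0, "gripper": 0.4},
], squeeze=20)

```text
clock: 16.98
eef_pos: [0.5442, -0.0853, 0.1892]
eef_rot: [0.78, 0.581, -0.138, -0.188]
wrist_force: [-2.8, 3.8, 4.8]
gripper_width: 0.09
grasp_force: 20.0
```

Run:
```python
from pl import *
```

```text
16.975 tcp in cradle mm [-15.6  45.  170.6] rot err tool [-0.    -0.002  0.002] q [-0.2   0.6   1.55  0.04  1.47  0.08] F [-5.5  2.8  2.6] grip 20.000156505120685 0.09015778118301859
```

>>> send_rows([
  {"dx": 1.09, "dy": -0.05, "dz": 0.98, "wx": 0, "wy": 0, "wz": 0, "gripper": 0.4},
  {"dx": 0.99, "dy": 0, "dz": 1.08, "wx": 0, "wy": 0, "wz": 0, "gripper": 0.4},
  {"dx": 0.88, "dy": 0, "dz": 1.17, "wx": 0, "wy": 0, "wz": 0, "gripper": 0.4},
  {"dx": 0.76, "dy": 0, "dz": 1.25, "wx": 0, "wy": 0, "wz": 0, "gripper": 0.4},
  {"dx": 0.63, "dy": 0, "dz": 1.32, "wx": 0, "wy": 0, "wz": 0, "gripper": 0.4},
  {"dx": 0.5, "dy": 0, "dz": 1.38, "wx": 0, "wy": 0, "wz": 0, "gripper": 0.4},
  {"dx": 0, "dy": 0, "dz": 0, "wx": 0, "wy": 0, "wz": 0, "gripper": 0.4},
], squeeze=20)

```text
clock: 17.85
eef_pos: [0.5266, -0.0293, 0.1246]
eef_rot: [0.78, 0.581, -0.138, -0.188]
wrist_force: [-1.7, 5.9, 2.2]
gripper_width: 0.092
grasp_force: 20.0
```

Run:
```python
from pl import *
```

```text
17.85 tcp in cradle mm [-15.8  93.6  98.1] rot err tool [ 0.    -0.003  0.001] q [-0.12  0.65  1.63  0.08  1.32  0.13] F [-3.9  5.2  0.4] grip 19.999830500601092 0.09206916216969808
```

>>> send_rows([
  {"dx": 0.2, "dy": -0.03, "dz": 0.8, "wx": 0, "wy": 0, "wz": 0, "gripper": 0.4},
  {"dx": 0.1, "dy": 0, "dz": 0.8, "wx": 0, "wy": 0, "wz": 0, "gripper": 0.4},
  {"dx": 0.1, "dy": 0, "dz": 0.8, "wx": 0, "wy": 0, "wz": 0, "gripper": 0.4},
  {"dx": 0.05, "dy": 0, "dz": 0.8, "wx": 0, "wy": 0, "wz": 0, "gripper": 0.4},
  {"dx": 0, "dy": 0, "dz": 0.6, "wx": 0, "wy": 0, "wz": 0, "gripper": 0.4},
  {"dx": 0, "dy": 0, "dz": 0, "wx": 0, "wy": 0, "wz": 0, "gripper": 0.4},
], squeeze=20)

```text
clock: 18.6
eef_pos: [0.5116, -0.0199, 0.0912]
eef_rot: [0.78, 0.58, -0.137, -0.188]
wrist_force: [0.3, 9.2, 1.1]
gripper_width: 0.092
grasp_force: 20.0
```

Run:
```python
from pl import *
```

```text
18.6 tcp in cradle mm [-15.8  98.3  60.6] rot err tool [ 0.001 -0.004  0.001] q [-0.11  0.68  1.68  0.09  1.25  0.13] F [-2.6  8.9 -0.1] grip 19.99996744260443 0.09155818524814682
```

>>> send_rows([
  {"dx": 0.1, "dy": 0, "dz": 0.2, "wx": 0, "wy": 0, "wz": 0, "gripper": 0.4},
  {"dx": 0.05, "dy": 0, "dz": 0.2, "wx": 0, "wy": 0, "wz": 0, "gripper": 0.4},
  {"dx": 0, "dy": 0, "dz": 0.1, "wx": 0, "wy": 0, "wz": 0, "gripper": 0.4},
  {"dx": 0, "dy": 0, "dz": 0, "wx": 0, "wy": 0, "wz": 0, "gripper": 0.4},
  {"dx": 0, "dy": 0, "dz": 0, "wx": 0, "wy": 0, "wz": 0, "gripper": 0.4},
], squeeze=20)

```text
clock: 19.23
eef_pos: [0.5096, -0.0191, 0.0869]
eef_rot: [0.78, 0.581, -0.138, -0.187]
wrist_force: [0.3, 6.5, 2.2]
gripper_width: 0.09
grasp_force: 20.0
```

Run:
```python
from pl import *
```

```text
19.225 tcp in cradle mm [-15.8  98.5  55.7] rot err tool [ 0.001 -0.002  0.001] q [-0.11  0.68  1.69  0.09  1.24  0.13] F [-2.4  6.3  1.3] grip 20.000022148778953 0.08996913594840467
```

Still little upward force, so I'll go on down in small steps until the bar bottoms.

>>> send_rows([
  {"dx": 0.05, "dy": 0, "dz": 0.15, "wx": 0, "wy": 0, "wz": 0, "gripper": 0.4},
  {"dx": 0, "dy": 0, "dz": 0.15, "wx": 0, "wy": 0, "wz": 0, "gripper": 0.4},
  {"dx": 0, "dy": 0, "dz": 0, "wx": 0, "wy": 0, "wz": 0, "gripper": 0.4},
  {"dx": 0, "dy": 0, "dz": 0, "wx": 0, "wy": 0, "wz": 0, "gripper": 0.4},
], squeeze=20)

```text
clock: 19.73
eef_pos: [0.5083, -0.0186, 0.0841]
eef_rot: [0.78, 0.581, -0.138, -0.187]
wrist_force: [-0.4, 5.8, 1.5]
gripper_width: 0.088
grasp_force: 20.0
```

Run:
```python
from pl import *
```

```text
19.725 tcp in cradle mm [-15.8  98.5  52.6] rot err tool [ 0.001 -0.001  0.001] q [-0.11  0.69  1.69  0.09  1.23  0.13] F [-2.5  5.5  0.4] grip 19.999971475699567 0.08801062100564014
```

>>> send_rows([
  {"dx": 0, "dy": 0, "dz": 0.15, "wx": 0, "wy": 0, "wz": 0, "gripper": 0.4},
  {"dx": 0, "dy": 0, "dz": 0.15, "wx": 0, "wy": 0, "wz": 0, "gripper": 0.4},
  {"dx": 0, "dy": 0, "dz": 0.15, "wx": 0, "wy": 0, "wz": 0, "gripper": 0.4},
  {"dx": 0, "dy": 0, "dz": 0, "wx": 0, "wy": 0, "wz": 0, "gripper": 0.4},
], squeeze=20)

```text
clock: 20.23
eef_pos: [0.5062, -0.0182, 0.08]
eef_rot: [0.78, 0.581, -0.138, -0.187]
wrist_force: [-0.8, 5.5, 1.7]
gripper_width: 0.093
grasp_force: 20.0
```

Run:
```python
from pl import *
```

```text
20.225 tcp in cradle mm [-15.8  98.4  48. ] rot err tool [ 0.001 -0.001  0.001] q [-0.11  0.69  1.69  0.09  1.22  0.13] F [-2.8  5.   0.5] grip 20.000193125306396 0.09274236702822405
```

>>> send_rows([
  {"dx": 0, "dy": 0, "dz": 0.12, "wx": 0, "wy": 0, "wz": 0, "gripper": 0.4},
  {"dx": 0, "dy": 0, "dz": 0.12, "wx": 0, "wy": 0, "wz": 0, "gripper": 0.4},
  {"dx": 0, "dy": 0, "dz": 0.12, "wx": 0, "wy": 0, "wz": 0, "gripper": 0.4},
  {"dx": 0, "dy": 0, "dz": 0, "wx": 0, "wy": 0, "wz": 0, "gripper": 0.4},
], squeeze=20)

```text
clock: 20.72
eef_pos: [0.5057, -0.018, 0.0787]
eef_rot: [0.78, 0.581, -0.138, -0.186]
wrist_force: [0.2, 2.6, 16.2]
gripper_width: 0.091
grasp_force: 20.0
```

Run:
```python
from pl import *
```

```text
20.725 tcp in cradle mm [-15.7  98.4  46.6] rot err tool [ 0.002 -0.001  0.001] q [-0.11  0.69  1.7   0.09  1.22  0.13] F [-7.8  2.5 14.2] grip 20.00280279746221 0.09069148007042784
```

>>> send_rows([
  {"dx": 0, "dy": 0, "dz": 0, "wx": 0, "wy": 0, "wz": 0, "gripper": 1.2},
  {"dx": 0, "dy": 0, "dz": 0, "wx": 0, "wy": 0, "wz": 0, "gripper": 2.4},
  {"dx": 0, "dy": 0, "dz": 0, "wx": 0, "wy": 0, "wz": 0, "gripper": 2.4},
  {"dx": 0, "dy": 0, "dz": 0, "wx": 0, "wy": 0, "wz": 0, "gripper": 2.4},
  {"dx": 0, "dy": 0, "dz": -1.5, "wx": 0, "wy": 0, "wz": 0, "gripper": 2.4},
  {"dx": 0, "dy": 0, "dz": -3, "wx": 0, "wy": 0, "wz": 0, "gripper": 2.4},
  {"dx": 0, "dy": 0, "dz": -5, "wx": 0, "wy": 0, "wz": 0, "gripper": 2.4},
  {"dx": 0, "dy": 0, "dz": -5, "wx": 0, "wy": 0, "wz": 0, "gripper": 2.4},
  {"dx": 0, "dy": 0, "dz": -2, "wx": 0, "wy": 0, "wz": 0, "gripper": 2.4},
  {"dx": 0, "dy": 0, "dz": 0, "wx": 0, "wy": 0, "wz": 0, "gripper": 2.4},
], squeeze=20)

```text
clock: 21.98
eef_pos: [0.5774, -0.0403, 0.2261]
eef_rot: [0.781, 0.581, -0.137, -0.185]
wrist_force: [-0.3, 0.7, 0.1]
gripper_width: 0.273
grasp_force: 0.0
```

Run:
```python
from pl import *
import cv2
w=ctrl.capture("wrist");s=ctrl.capture("side")
t=ctrl.capture("top");np.savez("t10.npz",**t);np.savez("w10.npz",**w);np.savez("s10.npz",**s)
P=lambda c,q:proj(c,C+RC@(np.array(q,float)/1e3))[0]
for a in(0,.05,.1,.2,.4):
    h=np.array([-16,-50,55]);print(a,[[P(c,h+r*np.array([0,np.cos(a),np.sin(a)])).round(1).tolist() for r in(148,)] for c in(w,s,t)])
s8=np.load("s8.npz")
d=np.abs(s["color"].astype(int)-s8["color"]).max(2)
# changed pixels round the tab's expected home in the side view, beyond the post
u,v=P(s,(-20,85,55)).astype(int);print((u,v));print(d[v-9:v+10,u-14:u+8])
```

```text
21.975 tcp in cradle mm [-15.6  97.7 212.1] rot err tool [ 0.004 -0.     0.001] q [-0.13  0.59  1.46  0.07  1.55  0.14] F [-0.4  0.6 -0.1] grip 0.0 0.2731945721989837
0 [[[309.1, 187.3]], [[331.6, 203.1]], [[311.0, 211.2]]]
0.05 [[[309.1, 189.5]], [[330.9, 200.6]], [[311.3, 209.9]]]
0.1 [[[309.1, 192.2]], [[330.3, 198.0]], [[311.7, 208.5]]]
0.2 [[[309.2, 199.2]], [[329.3, 192.8]], [[312.9, 206.0]]]
0.4 [[[309.2, 220.6]], [[328.7, 182.2]], [[316.7, 201.5]]]
(np.int64(336), np.int64(201))
[[ 2  0  1  2  1  2  1  1  0  1  1  1  1  1  1  0  1  2  5  4  1  2]
 [ 1  1  1  1  1  0  1  2  0  0  1  1  1  2  1  1  1  2  2  2  1  5]
 [ 2  1  1  1  2  2  1  1  1  1  1  1  1  1  1  1  1  1  2  2  4  8]
 [ 6  5  1  1  1  0  1  2  1  1  1  2  1  3  1  1  2  4 11 15 19 21]
 [ 9  7  6  2  1  1  1  1  3  1  3  1  2  0  2  3  8 19 34 42 36 27]
 [11 11 10  8  5  3  0  0  1  1  1  1  3  6 13 15 20 39 53 58 39 17]
 [13 12 12 11  9  6  4  4  6  7  9  5  9 28 41 26  9 23 46 54 38  6]
 [12 12 13 11 12 10 16 19 24 28 30 17 19 47 48  7 36 26 23 47 33  5]
 [11 12 12 11 13 17 30 48 60 60 54 19 30 43 13 39 67 53  4 34 29  5]
 [13 12 12 12 15 25 53 73 79 76 48  8 38 15 39 67 73 60 20 15 18  5]
 [11 11 12 11 16 35 71 88 84 59 13 29 24 19 55 72 65 49 21  1  3  1]
 [11 11 12 11 16 40 80 93 73 26 23 28  3 36 54 58 47 30 11  3  3  1]
 [12 11 11 11 16 36 79 93 46 13 32  9 24 39 39 33 24 11  2  1  2  1]
 [11 11 12 11 14 31 70 69 14 26 13 15 33 31 20 10  6  2  2  0  1  3]
 [12 11 12 13 17 27 45 36  6 12 10 26 28 17  6  1  1  1  1  1  1  2]
 [12 12 14 16 12 13 17 10  5  2 20 21 14  4  1  2  2  2  3  1  3  1]
 [11 13 13  8  6  3  1  1  3  7 10  6  4  1  1  2  1  2  2  1  1  3]
 [ 9  4  2  4  1  2  1  0  1  3  3  2  0  2  1  2  1  1  1  1  1  1]
 [ 4  6  4  1  3  3  5  2  1  1  3  1  2  1  2  1  2  1  1  1  1  1]]
```

The side-view difference blob puts the tab at about (331,203), as predicted for angle 0. I'll confirm by pressing gently on the tab from above with closed fingers; contact should come at TCP z≈84 mm.

>>> send_rows([
  {"dx": 0, "dy": 0, "dz": 4, "wx": 0, "wy": 0, "wz": 0, "gripper": 0},
  {"dx": 0, "dy": 0, "dz": 4, "wx": 0, "wy": 0, "wz": 0, "gripper": 0},
  {"dx": 0, "dy": 0, "dz": 2, "wx": 0, "wy": 0, "wz": 0, "gripper": 0},
  {"dx": 0, "dy": 0, "dz": 1.2, "wx": 0, "wy": 0, "wz": 0, "gripper": 0},
  {"dx": 0, "dy": 0, "dz": 0.6, "wx": 0, "wy": 0, "wz": 0, "gripper": 0},
  {"dx": 0, "dy": 0, "dz": 0.2, "wx": 0, "wy": 0, "wz": 0, "gripper": 0},
  {"dx": 0, "dy": 0, "dz": 0, "wx": 0, "wy": 0, "wz": 0, "gripper": 0},
], squeeze=20)

```text
clock: 23.0
eef_pos: [0.5243, -0.0244, 0.1175]
eef_rot: [0.78, 0.581, -0.139, -0.186]
wrist_force: [0.1, 0.3, 0.6]
gripper_width: 0.004
grasp_force: 0.0
```

Run:
```python
from pl import *
```

```text
23.0 tcp in cradle mm [-15.8  97.7  90.1] rot err tool [0.001 0.    0.001] q [-0.11  0.66  1.64  0.08  1.31  0.14] F [-0.2  0.3  0.6] grip 0.0 0.004474530402657253
```

>>> send_rows([
  {"dx": 0, "dy": 0, "dz": 0.2, "wx": 0, "wy": 0, "wz": 0, "gripper": 0},
  {"dx": 0, "dy": 0, "dz": 0.2, "wx": 0, "wy": 0, "wz": 0, "gripper": 0},
  {"dx": 0, "dy": 0, "dz": 0.15, "wx": 0, "wy": 0, "wz": 0, "gripper": 0},
  {"dx": 0, "dy": 0, "dz": 0.1, "wx": 0, "wy": 0, "wz": 0, "gripper": 0},
  {"dx": 0, "dy": 0, "dz": 0, "wx": 0, "wy": 0, "wz": 0, "gripper": 0},
], squeeze=20)

```text
clock: 23.62
eef_pos: [0.5215, -0.0236, 0.1121]
eef_rot: [0.78, 0.581, -0.139, -0.186]
wrist_force: [1.7, -1.0, 6.3]
gripper_width: 0.005
grasp_force: 3.0
```

Run:
```python
from pl import *
```

```text
23.625 tcp in cradle mm [-16.   97.6  84. ] rot err tool [0.001 0.    0.001] q [-0.11  0.66  1.65  0.08  1.29  0.14] F [-1.2 -0.5  6.5] grip 2.9559391736984253 0.005330767734215842
```

Contact came at 84.0 mm, which matches a bar fully down. One more light press, then back off.

>>> send_rows([
  {"dx": 0, "dy": 0, "dz": 0.1, "wx": 0, "wy": 0, "wz": 0, "gripper": 0},
  {"dx": 0, "dy": 0, "dz": 0, "wx": 0, "wy": 0, "wz": 0, "gripper": 0},
  {"dx": 0, "dy": 0, "dz": -1, "wx": 0, "wy": 0, "wz": 0, "gripper": 0},
  {"dx": 0, "dy": 0, "dz": -3, "wx": 0, "wy": 0, "wz": 0, "gripper": 0},
  {"dx": 0, "dy": 0, "dz": -5, "wx": 0, "wy": 0, "wz": 0, "gripper": 0},
  {"dx": 0, "dy": 0, "dz": -5, "wx": 0, "wy": 0, "wz": 0, "gripper": 0},
  {"dx": 0, "dy": 0, "dz": 0, "wx": 0, "wy": 0, "wz": 0, "gripper": 0},
  {"dx": 0, "dy": 0, "dz": 0, "wx": 0, "wy": 0, "wz": 0, "gripper": 0},
  {"dx": 0, "dy": 0, "dz": 0, "wx": 0, "wy": 0, "wz": 0, "gripper": 0},
], squeeze=20)

```text
clock: 24.75
eef_pos: [0.58, -0.0413, 0.2339]
eef_rot: [0.78, 0.58, -0.14, -0.188]
wrist_force: [-0.6, -0.5, 0.1]
gripper_width: 0.006
grasp_force: 0.0
```

Run:
```python
from pl import *
s=ctrl.capture("side");s8=np.load("s10.npz")
d=np.abs(s["color"].astype(int)-s8["color"]).max(2);print("side change in rack area",(d[165:225,325:375]>30).sum())
print(ctrl.job_done())
```

```text
24.75 tcp in cradle mm [-16.6  97.5 220.2] rot err tool [-0.003  0.001  0.001] q [-0.13  0.59  1.44  0.07  1.58  0.15] F [-0.5 -0.6 -0.1] grip 0.0 0.005919235700482031
side change in rack area 0
the job is handed in; nothing more can be done
None
```

The panel is leaning in the rack's channel and the retaining bar measured fully down in its catch; I handed the job in at about 25 s of the 54 s allowed, and no verdict came back.

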